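Snap out the prop leg of the tablet stand and set the tablet on it

ROBOT

A 6-joint arm with a two-finger parallel gripper is mounted at the origin on the work surface; the furniture and walls round the work are solid. World frame = base frame: x ahead of the robot, y to its left, z up, the work surface at z = 0. Lengths are in m, angles in rad, forces in N, time in s.
With the tool pointing down it reaches from about 0.375 to 0.9 m from the base axis. Payload 3.1 kg.
Tool frame: the origin (TCP) lies on the front face of the gripper's body, between the roots of the fingers; the fingertips stand 70 mm ahead of it and the grasp point (between the pads) lies 51 mm ahead of it; z points along the fingers, y is the line along which they close (so a half turn about z gives the same grasp; the last joint's range is limited). The gripper opens to 87 mm and grips with 3 to 60 N. Pads are 19 mm wide; open, the fingers measure 117 mm over their backs; the gripper's body (75 mm by 190 mm) begins 51 mm behind the grasp point.
Start: joints at [1.095, 0.527, 1.433, -0, 1.181, -0.178], TCP at [0.183, 0.597, 0.292] pointing down, gripper open.
Joint ranges: [-3.08, 3.08], [-0.75, 2.2], [0.22, 2.44], [-1.43, 4.57], [0, 2.65], [-2.85, 2.85]. Speed limits (rad/s): [2.79, 2.79, 3.14, 3.14, 3.14, 3.14].

INTERFACE

Orientations are given as a unit quaternion [x, y, z, w].
In Python, from rig import robot, cams, ticket gives the robot as it stands. The module is installed in compiled form; this text tells all that it offers.
- The arm moves only by the shell command python3 -m crank 'ROWS' [FORCE]. ROWS is JSON, a list of rows, each a list of 7 numbers: the shift along the tool's x, y, z in cm, then the turn, a rotation vector about the tool's x, y, z in rad, then the closure, from 0 (fully open) to 1 (shut). A call has 1 to 5 rows; each row shifts and turns the commanded pose from where the row before left it, along the tool's axes as they then stand; what a row does not reach is not made up. A row lasts 1/8 s, in which the tool goes at most 62.5 mm and 10.7 degrees, less where a joint would pass 70% of its speed; a pose out of reach is approached as far as the arm can. A call is refused whole if a number of a shift passes 6.25 or a number of a turn 0.188, either way. A call with a gripper value outside its range is refused whole. The fingers move at their own pace and stop on an object; FORCE is the grip in N (left out, the last holds). Time passes only in rows, so rows that do not move let the fingers close. It gives the time, the measured TCP pose, the force, the opening and the grip force at its end, in the units of the state.
- robot.get_obs(): the state, without advancing time (a new reading comes with each control period).
- cams.camera(name): name is "side" or "top"; returns the picture (400x640x3 uint8, red, green, blue); there is no depth.
- cams.camera_info(name): a dict with "intrinsics" (3x3 intrinsics, pixels), "dist" ([k1, k2, p1, p2, k3] as OpenCV has them; the pictures are not rectified), "pose" (4x4, takes a point from camera to world coordinates). Camera axes: x right, y down, z forward; pixel columns grow to the right and rows downward; lengths in m; the calibration is good to about 2 mm. A picture is of the moment at which its call begins. camera_info takes no time and is no camera call.
- ticket.hand_in(): hands the job in; it is judged then, once.
The state is a dict: "time": time; "q": joint angles; "joint_velocities": joint speeds; "joint_torque": joint torques, N m; "position": TCP position; "tool_rot": TCP orientation; "ft_force": force on the tool from outside, world axes, zero at the start; "moment": the same for the moment, N m; "grip_width": finger opening in m; "grip_force": force on a finger pad.
Only numpy, scipy, OpenCV 4.12 (cv2) and the standard library are available. Lean on these libraries where they do the work, as an engineer would, in place of code of your own. Each camera call takes 0.05 s, during which the arm holds its last target. There are 200 camera calls.

TASK

Get the tablet ready for reading a recipe: push the folding metal leg of the small wooden tablet stand back, away from the stand's front lip, until it snaps over, and press it home against its stop for a moment with a firm but careful push of 10 to 12 N. Then take the tablet out of its white dock and stand it behind the lip of the stand, screen to the front, leaning back on the leg, and let go. Leave the things round about where they are.

Things in the scene. Friction and masses are not known exactly. Their poses are not given: they have to be found in the camera images.
- stand: Fixed tablet stand of light wood, within 100 mm of its origin: on the table, below the middle of the leg's hinge axis. z up, -x to its front. Base board 125 (x) x 150 (y) mm, upper face at z = 12 mm. Front lip: rear face at x = -42 mm, top at z = 29. Hinge axis along y at x = 0, z = 22, with a 7 mm pin on it; posts at y = +-60 up to z = 36. The tablet's foot belongs between lip and pin.
- leg: U-shaped leg of steel rod, 86 mm wide. Origin: middle of the hinge axis, y along it. Starts leaning to the front, 41 to 73 degrees above level; goes up and over to the rear. An over-centre spring resists more and more, up to 5 to 7 N at the crossbar, then less; about 6 mm before the stop it tips over, and the leg snaps onto the stop and stays. Let go sooner, it springs back. Over 16 N strains it.
- leg_bar (a point): Centre of the leg's crossbar: a round rubber-covered bar 10 mm thick, 86 mm long, along the stand's y, 100 mm from the hinge axis. The firm stop is adjustable and its setting is not known: somewhere between 7 and 31 degrees to the rear of vertical (crossbar 12 to 51 mm behind the hinge axis, 108 to 121 mm above the table).
- tablet: Tablet: a black rigid slab 10 (x) x 124 (y) x 176 (z) mm, 0.2 to 0.4 kg, with a blue lit screen on its -x face. Origin at its centre; z to its top edge. It starts upright in the dock, with 30 mm of its foot in the slot; its top edge is then 184 mm above the table.
- tablet_foot (a point): Middle of the tablet's bottom edge face, 88 mm below its centre.
- dock: White charging dock, fixed to the table: 70 (x) x 150 (y) mm foot with two walls 38 mm high that form a slot 13 mm wide along its y, slot floor 8 mm above the table. Origin on the table below the middle of the slot.
- tin: Low food tin, 75 mm across, 58 mm high, standing loose between stand and dock; origin under its centre. Not to be moved.
- spice_brown: Spice jar with dark cap, 41 mm across, 105 mm high, standing loose near the far edge between stand and dock; origin under its centre. Not to be moved.
- spice_yellow: Spice jar with yellow cap, 42 mm across, 96 mm high, standing loose on the right; origin under its centre. Not to be moved.
- mug: Green and white mug, 78 mm across with a handle, 101 mm high, standing loose on the left; origin under its centre. Not to be moved.
- sweets: Jar of red sweets with white lid, 80 mm across, 112 mm high, standing loose on the right near the far edge; origin under its centre. Not to be moved.

How it is judged:
On the way, in this order (a step that is already met when the one before it is completed fails the run):
1. The leg is snapped over and pressed home on its stop by the fingers with more than 8 N, the tablet still in its dock (x of leg_bar in the frame of stand above 0.009 m and contact force between the fingers and leg above 8 N and distance of tablet from where it was at the start of the episode below 0.015 m), for 0.2 s.
2. The tablet is lifted clear of the dock (height (world z) of tablet_foot above 0.042 m), for 0.1 s.
At the end, for the whole second after the job is handed in: Leg snapped out (crossbar over 9 mm behind the hinge axis). Tablet released, at rest on the stand's base between lip and hinge pin, foot within 25 mm of the middle, within 0.15 rad of square, screen to the front, leaning back 0.2 to 0.9 rad on the leg (x of leg_bar in the frame of stand above 0.009 m and contact force between tablet and leg above 0.15 N and contact force between tablet and stand above 0.3 N and x of tablet_foot in the frame of stand between -0.045 and -0.008 m and y of tablet_foot in the frame of stand between -0.025 and 0.025 m and z of tablet_foot in the frame of stand below 0.026 m and angle between tablet's own z axis and vertical between 0.2 and 0.9 rad and angle between tablet's own x axis and vertical above 1.75 rad and angle between the y axis of tablet and the y axis of stand, either way round below 0.15 rad and linear speed of tablet below 0.01 m/s and contact force between the fingers and tablet below 0.1 N); the robot touches nothing.
It fails at once if The leg is strained: the robot presses on it with more than 16 N (contact force between any of the fingers, the arm and leg above 16 N).
It fails at once if The tablet is rammed onto the stand or its leg with more than 30 N (contact force between tablet and stand above 30 N or contact force between tablet and leg above 30 N).
It fails at once if The tablet topples or is laid flat (angle between tablet's own z axis and vertical above 1.2 rad).
It fails at once if A bystander is moved by more than 30 mm (distance of any of tin, spice_brown, spice_yellow, mug, sweets from where it was at the start of the episode above 0.03 m).
It also fails if it takes over 72 s, if anything falls off the work surface, if the arm or the gripper's body presses on something with over 40 N, if the wrist force passes 120 N, or if a joint passes its speed limit or range.

## Working session

There is one attempt and no reset: what is moved stays moved. The work goes in short steps, Python scripts to look and compute and a shell command to move; the robot and the scene stay as the last step left them, time stands still between calls to the robot, and variables do not carry over. Pictures are saved under pics/ and viewed, at most 10 in all, crops included, and the job is handed in when it is done.

```bash
mkdir -p pics; python3 - <<'E'
from rig import robot,cams
import cv2,numpy as np
np.set_printoptions(precision=4,suppress=True)
for n in("side","top"):
    im=cams.camera(n); cv2.imwrite(f"pics/{n}0.png",im[:,:,::-1])
    i=cams.camera_info(n); print(n,np.array(i["intrinsics"]),i["dist"],np.array(i["pose"]))
o=robot.get_obs(); print(o)
E
```

```text
side [[415.4692   0.     322.7511]
 [  0.     415.4692 192.6934]
 [  0.       0.       1.    ]] [-0.0695  0.      0.      0.      0.    ] [[ 0.055   0.7572 -0.6508  1.2179]
 [ 0.9985 -0.0392  0.0388 -0.0785]
 [ 0.0039 -0.652  -0.7582  0.9688]
 [ 0.      0.      0.      1.    ]]
top [[368.8308   0.     325.6136]
 [  0.     368.8308 203.4324]
 [  0.       0.       1.    ]] [-0.0779  0.      0.      0.      0.    ] [[ 0.0079 -0.9857  0.1684  0.2717]
 [-0.9998 -0.0107 -0.0155 -0.0193]
 [ 0.0171 -0.1683 -0.9856  1.2781]
 [ 0.      0.      0.      1.    ]]
{'time': 0.1, 'q': array([ 1.0945,  0.5284,  1.4338,  0.    ,  1.1814, -0.1785]), 'joint_velocities': array([ 0.0023, -0.0015, -0.0039, -0.0016, -0.0008, -0.0004]), 'joint_torque': array([  0.    , -44.0983, -17.7151,   0.0635,   0.0533,  -0.    ]), 'position': array([0.1831, 0.597 , 0.2914]), 'tool_rot': array([ 0.1483,  0.9889, -0.001 , -0.0003]), 'ft_force': array([0.149 , 0.0652, 0.3491]), 'moment': array([-0.0025, -0.0342, -0.0046]), 'grip_force': 0.0, 'grip_width': 0.08721181869146627}
```

View pics/side0.png

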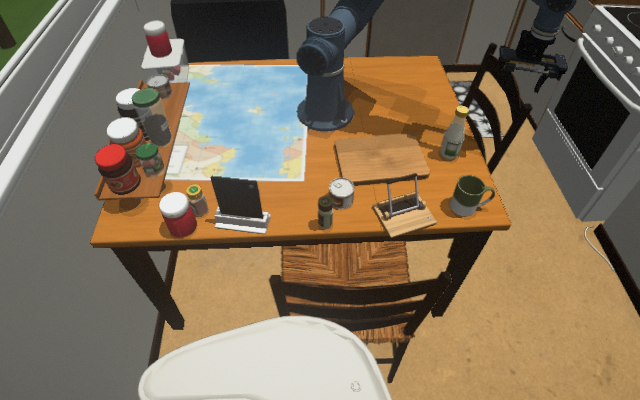

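View pics/top0.png

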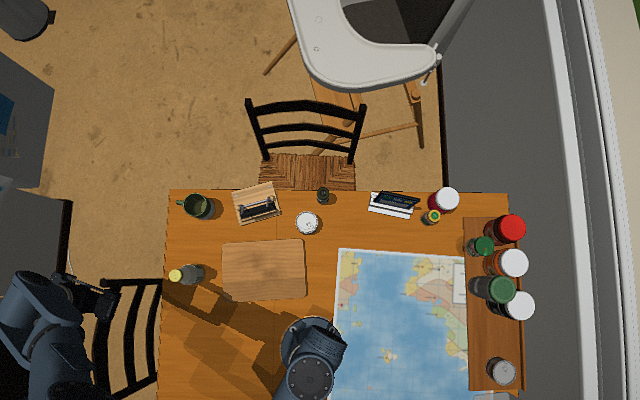

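```bash
cat > h.py <<'E'
from rig import robot,cams
import cv2,numpy as np
np.set_printoptions(precision=4,suppress=True)
I={n:cams.camera_info(n) for n in("side","top")}
def ray(n,uv):
    i=I[n];p=cv2.undistortPoints(np.array([[uv]],float),np.array(i["intrinsics"]),np.array(i["dist"]))[0,0]
    T=np.array(i["pose"]);return T[:3,3],T[:3,:3]@np.array([p[0],p[1],1])
def plane(n,uv,z):
    o,d=ray(n,uv);return o+d*(z-o[2])/d[2]
def tri(us,ut):
    o1,d1=ray("side",us);o2,d2=ray("top",ut)
    s=np.linalg.lstsq(np.c_[d1,-d2],o2-o1,rcond=None)[0]
    a=o1+s[0]*d1;b=o2+s[1]*d2;return (a+b)/2,np.linalg.norm(a-b)
def crop(im,x,y,w,h,k):
    return cv2.resize(im[y:y+h,x:x+w],None,fx=k,fy=k,interpolation=cv2.INTER_CUBIC)
E
python3 - <<'E'
from h import *
s=cv2.imread("pics/side0.png");t=cv2.imread("pics/top0.png")
a=[crop(s,365,165,80,75,5),crop(s,200,165,80,75,5),crop(t,220,170,80,60,5),crop(t,355,170,80,60,5)]
m=np.vstack([np.hstack(a[:2]),np.hstack(a[2:])])
m=cv2.resize(m,(710,600));  # scale .8875
m=np.vstack([np.hstack([crop(s,365,168,80,70,5)[:350,:400],crop(s,200,168,80,70,5)[:350,:400]]),np.hstack([crop(t,220,175,80,50,5),crop(t,355,175,80,50,5)])])
print(m.shape);cv2.imwrite("pics/m1.png",m)
E
```

```text
(600, 800, 3)
```

View pics/m1.png

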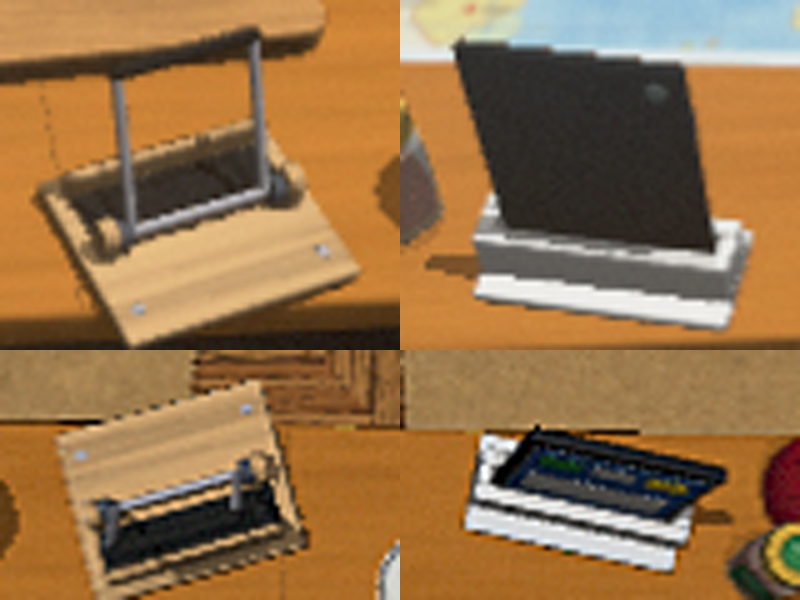

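```bash
cat >> h.py <<'E'
def S(x,y): return ((x+.5)/5-.5+(365 if x<400 else 120),(y+.5)/5-.5+168)
def T(x,y): return ((x+.5)/5-.5+(220 if x<400 else 275),(y-350+.5)/5-.5+175)
E
python3 - <<'E'
from h import *
print("stand rear corners", plane("side",S(130,345),.008),plane("side",S(358,270),.012),"top",plane("top",T(60,437),.012),plane("top",T(262,384),.012))
print("lip ends top front", plane("top",T(307,545),.012))
print("hinge ends side",plane("side",S(133,232),.022),plane("side",S(265,190),.022))
print("posts top",plane("top",T(100,520),.03),plane("top",T(262,465),.036), "side",plane("side",S(103,235),.03),plane("side",S(290,178),.03))
print("bar ends",tri(S(120,76),T(108,510)),tri(S(258,38),T(245,467)))
print("tablet top",tri(S(459,42),T(537,430)),tri(S(684,66),T(726,468)))
for a,b in(("side",S(459,42)),("side",S(684,66)),("top",T(537,430)),("top",T(726,468))):print(plane(a,b,.184))
print("dock", [plane("top",T(*p),.038) for p in((478,435),)], [plane("side",S(*p),0.008) for p in((476,297),(728,327))])
# bystanders
for n,uv,z in(("tin",(306.5,223),.058),("brown",(323,193),.105),("yellow",(432,217),.096),("sweets",(445,199),.112),("mug",(199,207),.101)):print(n,plane("top",uv,z))
E
```

```text
stand rear corners [0.5653 0.1518 0.008 ] [0.5234 0.2912 0.012 ] top [0.5252 0.2906 0.012 ] [0.5646 0.1499 0.012 ]
lip ends top front [0.4507 0.115  0.012 ]
hinge ends side [0.4965 0.1628 0.022 ] [0.4697 0.2458 0.022 ]
posts top [0.4639 0.2556 0.03  ] [0.5022 0.1448 0.036 ] side [0.5038 0.1432 0.03  ] [0.4678 0.2597 0.03  ]
bar ends (array([0.4538, 0.1907, 0.1164]), np.float64(0.08030550427185455)) (array([0.4841, 0.1739, 0.1714]), np.float64(0.0740020020827129))
tablet top (array([ 0.5029, -0.2579,  0.2122]), np.float64(0.10928357928743195)) (array([ 0.4803, -0.2627,  0.1881]), np.float64(0.11526877482328497))
[ 0.4725 -0.3233  0.184 ]
[ 0.4955 -0.2055  0.184 ]
[ 0.5002 -0.2078  0.184 ]
[ 0.478  -0.3234  0.184 ]
dock [array([ 0.5266, -0.192 ,  0.038 ])] [array([ 0.5064, -0.3446,  0.008 ]), array([ 0.5345, -0.1996,  0.008 ])]
tin [0.4135 0.0245 0.058 ]
brown [ 0.5064 -0.029   0.105 ]
yellow [ 0.4325 -0.3861  0.096 ]
sweets [ 0.4899 -0.4268  0.112 ]
mug [0.4567 0.3728 0.101 ]
```

```bash
python3 - <<'E'
from h import *
psi=.30;O=np.array([.4845,.202,0]);X=np.array([np.cos(psi),np.sin(psi),0]);Y=np.array([-X[1],X[0],0])
def st(p):d=p-O;return np.array([d@X,d@Y,d[2]])
for p in(tri(S(119,74),T(236,512)),tri(S(259,37),T(112,542)),tri(S(189,55),T(174,527))):print("bar",p[0],p[1],st(p[0]))
for n,uv in(("side",S(189,55)),("top",T(174,527))):
    o,d=ray(n,uv);t=-((o-O)@Y)/(d@Y) if abs(d@Y)>.1 else 0
    for a in np.radians(range(35,80,5)):
        z=.022+.1*np.sin(a);q=plane(n,uv,z);print(n,round(np.degrees(a)),st(q),-.1*np.cos(a))
print("tab",tri(S(459,42),T(726,468)),tri(S(684,66),T(537,430)))
E
python3 -m crank '[[0,0,0,0,0,-0.18,1],[0,0,0,0,0,-0.18,1],[0,0,0,0,0,-0.18,1],[0,0,0,0,0,-0.053,1]]' 40
```

```text
bar [0.4569 0.1497 0.115 ] 0.0007181470789882564 [-0.0419 -0.0418  0.115 ]
bar [0.4365 0.2298 0.1187] 0.004010330731160912 [-0.0377  0.0407  0.1187]
bar [0.4466 0.1896 0.1171] 0.0013229166456964886 [-0.0399 -0.0006  0.1171]
side 35 [-0.0689  0.0215  0.0794] -0.08191520442889919
side 40 [-0.0635  0.0176  0.0863] -0.0766044443118978
side 45 [-0.0586  0.0139  0.0927] -0.07071067811865477
side 50 [-0.054   0.0106  0.0986] -0.06427876096865394
side 55 [-0.0499  0.0075  0.1039] -0.05735764363510462
side 60 [-0.0463  0.0049  0.1086] -0.05000000000000002
side 65 [-0.0432  0.0026  0.1126] -0.04226182617406995
side 70 [-0.0406  0.0007  0.116 ] -0.03420201433256689
side 75 [-0.0386 -0.0008  0.1186] -0.025881904510252074
top 35 [-0.0328  0.0035  0.0794] -0.08191520442889919
top 40 [-0.0341  0.0027  0.0863] -0.0766044443118978
top 45 [-0.0354  0.0019  0.0927] -0.07071067811865477
top 50 [-0.0366  0.0011  0.0986] -0.06427876096865394
top 55 [-0.0376  0.0004  0.1039] -0.05735764363510462
top 60 [-0.0385 -0.0002  0.1086] -0.05000000000000002
top 65 [-0.0393 -0.0007  0.1126] -0.04226182617406995
top 70 [-0.04   -0.0011  0.116 ] -0.03420201433256689
top 75 [-0.0405 -0.0014  0.1186] -0.025881904510252074
tab (array([ 0.4771, -0.3219,  0.1888]), np.float64(0.00025431060461839143)) (array([ 0.4992, -0.2059,  0.1882]), np.float64(0.00214292306761397))
time: 0.6
position: [0.1832, 0.5972, 0.2917]
tool_rot: [-0.148, 0.989, -0.001, -0.0]
ft_force: [-0.0, 0.1, 0.4]
grip_width: 0.0546
grip_force: 0.0
```

```bash
python3 -m crank '[[-0.83,-5.83,0,0,0,0,1],[-0.83,-5.83,0,0,0,0,1],[-0.83,-5.83,0,0,0,0,1],[-0.83,-5.83,0,0,0,0,1],[-0.83,-5.83,0,0,0,0,1]]' && python3 -m crank '[[-0.83,-5.83,0,0,0,0,1],[-0.83,-5.83,0,0,0,0,1],[-0.83,-5.83,0,0,0,0,1],[0,0,4.5,0,0,0,1],[0,0,4.5,0,0,0,1]]' && python3 -m crank '[[0,0,4.7,0,0,0,1],[0,0,0,0,0,0,1]]'
```

```text
time: 1.23
position: [0.3083, 0.329, 0.2921]
tool_rot: [-0.147, 0.989, -0.0, 0.0]
ft_force: [1.6, -1.2, -0.7]
grip_width: 0.0058
grip_force: 0.0
time: 1.85
position: [0.3836, 0.1695, 0.2017]
tool_rot: [-0.145, 0.989, 0.0, 0.001]
ft_force: [0.7, -0.4, -1.2]
grip_width: 0.0006
grip_force: 0.0
time: 2.1
position: [0.3805, 0.17, 0.1526]
tool_rot: [-0.147, 0.989, -0.0, -0.005]
ft_force: [-0.9, -0.4, 0.1]
grip_width: 0.0004
grip_force: 0.0
```

```bash
python3 -m crank '[[-2,0,0,0,0,0,1],[-2,0,0,0,0,0,1],[0,0,0,0,0,0,1]]' && for i in 1; do python3 -m crank '[[-0.5,0,0,0,0,0,1],[-0.5,0,0,0,0,0,1],[-0.5,0,0,0,0,0,1],[-0.3,0,0,0,0,0,1]]'; done; python3 -m crank '[[-0.3,0,0,0,0,0,1],[-0.3,0,0,0,0,0,1],[-0.3,0,0,0,0,0,1],[-0.3,0,0,0,0,0,1]]';  python3 -m crank '[[-0.3,0,0,0,0,0,1],[-0.3,0,0,0,0,0,1],[-0.3,0,0,0,0,0,1]]'
```

```text
time: 2.48
position: [0.4233, 0.1828, 0.1574]
tool_rot: [-0.147, 0.989, 0.0, 0.003]
ft_force: [-0.5, 0.3, -0.7]
grip_width: 0.0002
grip_force: 0.0
time: 2.98
position: [0.437, 0.1873, 0.1551]
tool_rot: [-0.147, 0.989, -0.0, -0.001]
ft_force: [-3.7, -0.5, 2.5]
grip_width: 0.0001
grip_force: 1.9
time: 3.48
position: [0.4494, 0.1909, 0.1552]
tool_rot: [-0.147, 0.989, -0.0, -0.0]
ft_force: [-4.4, -1.7, 4.5]
grip_width: 0.0002
grip_force: 2.4
time: 3.85
position: [0.4583, 0.1936, 0.1553]
tool_rot: [-0.147, 0.989, -0.0, -0.0]
ft_force: [-4.4, -1.6, 3.6]
grip_width: 0.0008
grip_force: 2.5
```

```bash
python3 -m crank '[[-0.3,0,0,0,0,0,1],[-0.3,0,0,0,0,0,1],[-0.3,0,0,0,0,0,1],[-0.3,0,0,0,0,0,1]]'; for a in 1; do python3 -m crank '[[-0.2,0,0,0,0,0,1],[-0.2,0,0,0,0,0,1]]';python3 -m crank '[[-0.1,0,0,0,0,0,1],[-0.1,0,0,0,0,0,1]]';python3 -m crank '[[-0.1,0,0,0,0,0,1],[-0.1,0,0,0,0,0,1]]'; done
```

```text
time: 4.35
position: [0.4699, 0.1971, 0.1553]
tool_rot: [-0.147, 0.989, -0.0, 0.0]
ft_force: [-4.9, -0.5, 3.0]
grip_width: 0.0005
grip_force: 2.3
time: 4.6
position: [0.4737, 0.1983, 0.1553]
tool_rot: [-0.147, 0.989, -0.0, 0.0]
ft_force: [-4.9, -1.5, 3.8]
grip_width: 0.0008
grip_force: 2.2
time: 4.85
position: [0.4755, 0.1988, 0.1553]
tool_rot: [-0.147, 0.989, -0.0, 0.0]
ft_force: [-4.4, -2.6, 2.5]
grip_width: 0.0006
grip_force: 2.1
time: 5.1
position: [0.4774, 0.1994, 0.1553]
tool_rot: [-0.147, 0.989, -0.0, 0.0]
ft_force: [-4.1, -1.0, 2.6]
grip_width: 0.0003
grip_force: 2.1
```

```bash

python3 -m crank '[[-0.1,0,0,0,0,0,1],[-0.1,0,0,0,0,0,1]]'|egrep 'pos|ft'
python3 -m crank '[[-0.1,0,0,0,0,0,1],[-0.1,0,0,0,0,0,1]]'|egrep 'pos|ft'
python3 -m crank '[[-0.1,0,0,0,0,0,1],[-0.1,0,0,0,0,0,1]]'|egrep 'pos|ft'
python3 -m crank '[[-0.1,0,0,0,0,0,1],[-0.1,0,0,0,0,0,1]]'|egrep 'pos|ft'
```

```text
position: [0.4793, 0.2, 0.1553]
ft_force: [-3.5, -1.6, 3.3]
position: [0.4812, 0.2005, 0.1552]
ft_force: [-3.2, -1.9, 2.3]
position: [0.4831, 0.2011, 0.1551]
ft_force: [-3.3, -2.0, 2.9]
position: [0.4849, 0.2017, 0.155]
ft_force: [-3.9, -2.8, 0.6]
```

```bash

python3 -m crank '[[-0.1,0,0,0,0,0,1],[-0.1,0,0,0,0,0,1]]'|egrep 'pos|ft'
python3 -m crank '[[-0.1,0,0,0,0,0,1],[-0.1,0,0,0,0,0,1]]'|egrep 'pos|ft'
python3 -m crank '[[-0.1,0,0,0,0,0,1],[-0.1,0,0,0,0,0,1]]'|egrep 'pos|ft'
```

```text
position: [0.4866, 0.2022, 0.155]
ft_force: [-3.6, -2.7, -2.0]
position: [0.4885, 0.2028, 0.1549]
ft_force: [-4.1, -2.9, -3.4]
position: [0.4906, 0.2036, 0.1552]
ft_force: [-3.5, -1.8, -2.4]
```

```bash

python3 -m crank '[[-0.1,0,0,0,0,0,1],[-0.1,0,0,0,0,0,1]]'|egrep 'pos|ft'
python3 -m crank '[[-0.1,0,0,0,0,0,1],[-0.1,0,0,0,0,0,1]]'|egrep 'pos|ft'
python3 -m crank '[[-0.1,0,0,0,0,0,1],[-0.1,0,0,0,0,0,1]]'|egrep 'pos|ft'
```

```text
position: [0.4926, 0.2042, 0.1552]
ft_force: [-2.9, -1.3, -3.0]
position: [0.4947, 0.2047, 0.1553]
ft_force: [-3.6, -0.5, -2.6]
position: [0.4967, 0.2053, 0.1553]
ft_force: [-2.6, 0.1, -2.1]
```

```bash

python3 -m crank '[[-0.1,0,0,0,0,0,1],[-0.1,0,0,0,0,0,1]]'|egrep 'pos|ft'
python3 -m crank '[[-0.1,0,0,0,0,0,1],[-0.1,0,0,0,0,0,1]]'|egrep 'pos|ft'
python3 -m crank '[[-0.1,0,0,0,0,0,1],[-0.1,0,0,0,0,0,1]]'|egrep 'pos|ft'
```

```text
position: [0.4986, 0.2058, 0.1553]
ft_force: [-2.5, -0.7, -1.0]
position: [0.5006, 0.2064, 0.1554]
ft_force: [-2.9, -0.6, -0.7]
position: [0.5025, 0.207, 0.1553]
ft_force: [-1.2, -0.4, -1.3]
```

```bash

python3 -m crank '[[-0.1,0,0,0,0,0,1],[-0.1,0,0,0,0,0,1]]'|egrep 'pos|ft'
python3 -m crank '[[-0.1,0,0,0,0,0,1],[-0.1,0,0,0,0,0,1]]'|egrep 'pos|ft'
python3 -m crank '[[-0.1,0,0,0,0,0,1]]'|egrep 'pos|ft'
python3 -m crank '[[-0.1,0,0,0,0,0,1]]'|egrep 'pos|ft'
```

```text
position: [0.5044, 0.2076, 0.1553]
ft_force: [-2.2, -0.9, -1.4]
position: [0.5064, 0.2082, 0.1554]
ft_force: [-1.1, 0.3, -1.8]
position: [0.5073, 0.2085, 0.1554]
ft_force: [-1.2, 0.1, -0.5]
position: [0.5083, 0.2088, 0.1554]
ft_force: [-0.5, -0.0, -0.2]
```

```bash

python3 -m crank '[[-0.1,0,0,0,0,0,1]]'|egrep 'pos|ft'
python3 -m crank '[[-0.1,0,0,0,0,0,1]]'|egrep 'pos|ft'
python3 -m crank '[[-0.1,0,0,0,0,0,1]]'|egrep 'pos|ft'
python3 -m crank '[[-0.1,0,0,0,0,0,1]]'|egrep 'pos|ft'
```

```text
position: [0.5093, 0.2091, 0.1554]
ft_force: [-0.7, -0.2, -0.1]
position: [0.5103, 0.2094, 0.1554]
ft_force: [-1.5, -0.4, -0.1]
position: [0.5112, 0.2097, 0.1554]
ft_force: [-0.5, -0.5, -0.6]
position: [0.5118, 0.2099, 0.1553]
ft_force: [-1.7, -0.5, 0.8]
```

```bash

python3 -m crank '[[-0.05,0,0,0,0,0,1]]'|egrep 'pos|ft'
python3 -m crank '[[-0.05,0,0,0,0,0,1]]'|egrep 'pos|ft'
python3 -m crank '[[-0.05,0,0,0,0,0,1]]'|egrep 'pos|ft'
```

```text
position: [0.5119, 0.2099, 0.1553]
ft_force: [-1.7, -0.9, 2.0]
position: [0.512, 0.2099, 0.1553]
ft_force: [-2.5, -1.4, 1.6]
position: [0.5121, 0.21, 0.1552]
ft_force: [-4.6, -2.7, 3.0]
```

```bash

python3 -m crank '[[-0.05,0,0,0,0,0,1]]'|egrep 'pos|ft'
python3 -m crank '[[-0.05,0,0,0,0,0,1]]'|egrep 'pos|ft'
python3 -m crank '[[-0.03,0,0,0,0,0,1]]'|egrep 'pos|ft'
```

```text
position: [0.5122, 0.21, 0.1552]
ft_force: [-5.6, -2.7, 5.3]
position: [0.5123, 0.2101, 0.1552]
ft_force: [-5.8, -3.7, 5.4]
position: [0.5123, 0.2101, 0.1551]
ft_force: [-7.2, -3.0, 5.9]
```

```bash

python3 -m crank '[[-0.03,0,0,0,0,0,1]]'|egrep 'pos|ft'
python3 -m crank '[[0,0,0,0,0,0,1]]'|egrep 'pos|ft'
python3 -m crank '[[0,0,0,0,0,0,1]]'|egrep 'pos|ft'
```

```text
position: [0.5124, 0.2101, 0.1551]
ft_force: [-6.7, -2.8, 6.3]
position: [0.5124, 0.2101, 0.1551]
ft_force: [-6.0, -4.3, 5.9]
position: [0.5124, 0.2101, 0.1551]
ft_force: [-6.8, -4.0, 6.1]
```

```bash

python3 -m crank '[[-0.05,0,0,0,0,0,1]]'|egrep 'pos|ft'
python3 -m crank '[[0,0,0,0,0,0,1]]'|egrep 'pos|ft'
python3 -m crank '[[0,0,0,0,0,0,1],[0,0,0,0,0,0,1]]'|egrep 'pos|ft'
```

```text
position: [0.5125, 0.2102, 0.1551]
ft_force: [-7.3, -3.0, 7.3]
position: [0.5125, 0.2102, 0.1551]
ft_force: [-7.4, -4.1, 6.6]
position: [0.5125, 0.2101, 0.1551]
ft_force: [-8.5, -3.7, 6.5]
```

```bash

python3 -m crank '[[0.5,0,0,0,0,0,1],[2,0,0,0,0,0,1],[2,0,-1,0,0,0,1],[0,0,-5,0,0,0,1],[0,0,-5,0,0,0,1]]'|egrep 'pos|ft'
python3 -m crank '[[0,0,-5,0,0,0.187,0],[0,0,0,0,0,0.187,0],[0,0,0,0,0,0.187,0],[0,0,0,0,0,0.187,0],[0,0,0,0,0,0.187,0]]'|egrep 'pos|ft'
python3 -m crank '[[0,0,0,0,0,0.187,0],[0,0,0,0,0,0.187,0],[0,0,0,0,0,0.187,0],[0,0,0,0,0,0.187,0],[0,0,0,0,0,0.187,0]]'|egrep 'pos|ft'
python3 -m crank '[[0,0,0,0,0,0.187,0],[0,0,0,0,0,0,0]]'
python3 - <<'E'
from h import *
s=cams.camera("side")[:,:,::-1];t=cams.camera("top")[:,:,::-1]
cv2.imwrite("pics/m2.png",np.vstack([np.hstack([crop(s,365,168,80,70,5),crop(s,200,168,80,70,5)]),np.hstack([crop(t,220,175,80,50,5),crop(t,355,175,80,50,5)])]))
E
```

```text
position: [0.4729, 0.198, 0.2663]
ft_force: [-0.2, 0.1, -0.2]
position: [0.4733, 0.1982, 0.3156]
ft_force: [1.0, -0.5, 0.0]
position: [0.4733, 0.1982, 0.3155]
ft_force: [0.2, -0.0, -0.1]
time: 13.35
position: [0.473, 0.1981, 0.3155]
tool_rot: [0.771, 0.637, 0.001, 0.001]
ft_force: [-0.1, 0.6, 0.7]
grip_width: 0.087
grip_force: 0.0
```

View pics/m2.png

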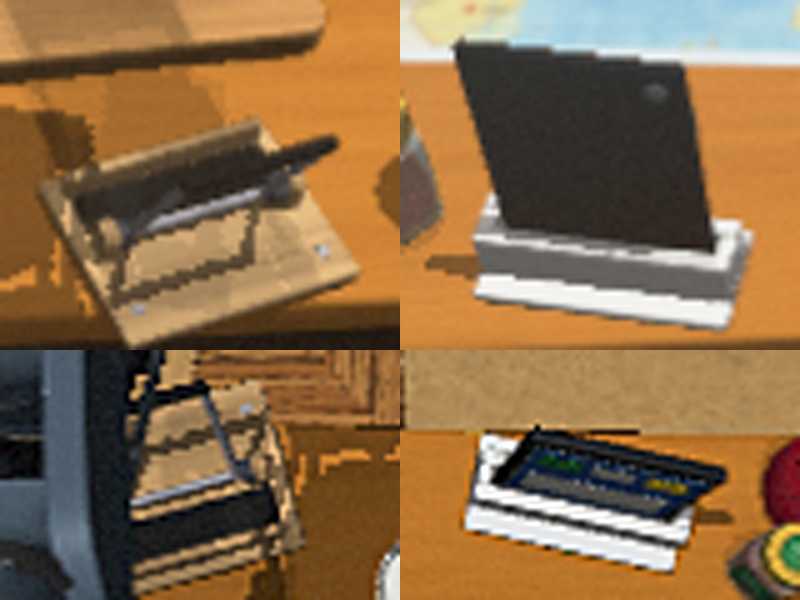

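```bash

python3 -m crank '[[-5.66,1.2,0,0,0,0,0],[-5.66,1.2,0,0,0,0,0],[-5.66,1.2,0,0,0,0,0],[-5.66,1.2,0,0,0,0,0],[-5.66,1.2,0,0,0,0,0]]'|egrep 'pos|ft'
python3 -m crank '[[-5.66,1.2,0,0,0,0,0],[-5.66,1.2,0,0,0,0,0],[-5.66,1.2,0,0,0,0,0],[0,0,0,0,0,0,0]]'
python3 - <<'E'
from h import *
print(plane("side",S(333,145),.112),plane("side",S(205,185),.112),plane("top",T(205,388),.112))
psi=.30;O=np.array([.4845,.202,0]);X=np.array([np.cos(psi),np.sin(psi),0])
for p in (plane("side",S(333,145),.112),plane("top",T(170,395),.112)): print((p-O)@X)
E
```

```text
position: [0.4775, -0.0934, 0.3155]
ft_force: [0.6, 0.8, -0.1]
time: 14.58
position: [0.4809, -0.2697, 0.3153]
tool_rot: [0.772, 0.635, -0.0, 0.002]
ft_force: [0.6, 0.6, 0.6]
grip_width: 0.0871
grip_force: 0.0
[0.5117 0.2586 0.112 ] [0.5357 0.1835 0.112 ] [0.5385 0.1735 0.112 ]
0.042697694292931854
0.045122380503928666
```

```bash

python3 -m crank '[[0.4,0,3,0,0,0,0],[0,0,4,0,0,0,0],[0,0,3.8,0,0,0,0],[0,0,0,0,0,0,0]]' |egrep 'pos|ft'
python3 -m crank '[[0,0,0,0,0,0,0.5],[0,0,0,0,0,0,0.7],[0,0,0,0,0,0,0.8],[0,0,0,0,0,0,0.85]]' 5
python3 -m crank '[[0,0,0,0,0,0,0.9],[0,0,0,0,0,0,1],[0,0,0,0,0,0,1]]' 5
```

```text
position: [0.4797, -0.2587, 0.2049]
ft_force: [0.5, 1.0, 0.9]
time: 15.58
position: [0.4814, -0.2612, 0.208]
tool_rot: [0.771, 0.636, 0.0, 0.001]
ft_force: [-0.5, 0.3, -0.5]
grip_width: 0.055
grip_force: 0.0
time: 15.95
position: [0.4811, -0.2611, 0.2072]
tool_rot: [0.771, 0.636, -0.0, -0.0]
ft_force: [-0.7, 0.8, -0.3]
grip_width: 0.0251
grip_force: 0.0
```

```bash

python3 -m crank '[[0,0,0,0,0,0,1],[0,0,0,0,0,0,1]]' 5|egrep 'pos|ft|grip'
python3 -m crank '[[0,0,0,0,0,0,1],[0,0,0,0,0,0,1]]' 5|egrep 'pos|ft|grip'
```

```text
position: [0.4817, -0.2612, 0.2072]
ft_force: [2.0, -0.1, -2.2]
grip_width: 0.0116
grip_force: 4.9
position: [0.4815, -0.2612, 0.2072]
ft_force: [1.3, -0.1, -2.5]
grip_width: 0.0114
grip_force: 4.9
```

```bash

python3 -m crank '[[0,0,0,0,0,0,1],[0,0,0,0,0,0,1],[0,0,-0.5,0,0,0,1],[0,0,-1,0,0,0,1],[0,0,-1.5,0,0,0,1]]' 30|egrep 'pos|ft|grip'
python3 -m crank '[[0,0,-3,0,0,0,1],[0,0,-3,0,0,0,1],[0,0,-3.5,0,0,0,1],[0,0,-3.5,0,0,0,1],[0,0,0,0,0,0,1]]' 30|egrep 'pos|ft|grip'
python3 -m crank '[[0,0,0,0,0,-0.163,1],[0,0,0,0,0,-0.163,1],[0,0,0,0,0,-0.164,1],[0,0,0,0,0,0,1]]' 30
python3 - <<'E'
from h import *
s=cams.camera("side")[:,:,::-1]
cv2.imwrite("pics/s3.png",crop(s,180,80,270,160,2.5))
E
```

```text
position: [0.4835, -0.2621, 0.2374]
ft_force: [5.7, -0.9, -5.3]
grip_width: 0.01
grip_force: 29.8
position: [0.4815, -0.2616, 0.3695]
ft_force: [0.3, -1.3, -2.5]
grip_width: 0.0098
grip_force: 30.0
time: 18.2
position: [0.4801, -0.2603, 0.3651]
tool_rot: [0.595, 0.804, -0.0, -0.002]
ft_force: [-0.7, 0.4, -2.7]
grip_width: 0.0099
grip_force: 30.0
```

View pics/s3.png

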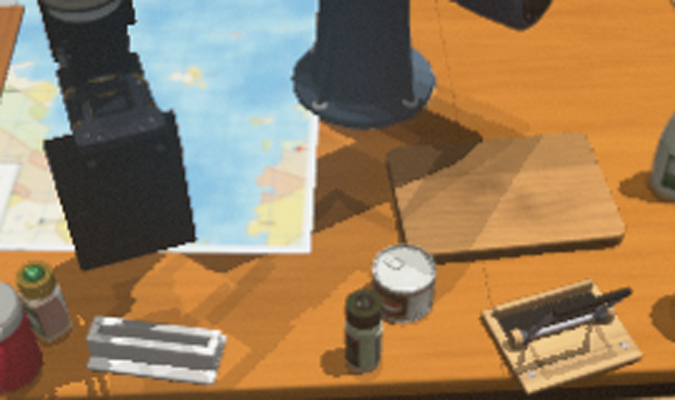

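```bash

python3 -m crank '[[2.5,1.12,0,0,0,0,1],[4.9,2.24,0,0,0,0,1],[4.9,2.24,0,0,0,0,1],[4.9,2.24,0,0,0,0,1],[4.9,2.24,0,0,0,0,1]]'|egrep 'pos|ft|grip'
python3 -m crank '[[4.9,2.24,0,0,0,0,1],[4.9,2.24,0,0,0,0,1],[4.9,2.24,0,0,0,0,1],[4.9,2.24,0,0,0,0,1],[2.5,1.12,0,0,0,0,1]]' |egrep 'pos|ft|grip'
python3 -m crank '[[0,0,0,0.15,0,0,1],[0,0,0,0.15,0,0,1],[0,0,0,0.15,0,0,1],[0,0,0,0,0,0,1]]'
```

```text
position: [0.512, -0.0185, 0.3665]
ft_force: [-0.4, -0.5, -2.4]
grip_width: 0.01
grip_force: 30.0
position: [0.5431, 0.2234, 0.3662]
ft_force: [-0.3, -0.2, -2.4]
grip_width: 0.01
grip_force: 30.0
time: 20.0
position: [0.5447, 0.2209, 0.3645]
tool_rot: [0.58, 0.784, -0.18, -0.133]
ft_force: [0.5, 0.6, -1.9]
grip_width: 0.0099
grip_force: 30.0
```

```bash
cat >> h.py <<'E'
from scipy.spatial.transform import Rotation as R
psi=.30;O=np.array([.4845,.202,0]);X=np.array([np.cos(psi),np.sin(psi),0]);Y=np.array([-X[1],X[0],0])
def st(p):d=p-O;return np.array([d@X,d@Y,d[2]])
def foot():
    o=robot.get_obs();r=R.from_quat(o["tool_rot"]);p=o["position"]
    z=r.as_matrix()[:,2];print("t",o["time"],"tcp",st(p),"foot",st(p+.199*z),"lean",np.arccos(-z[2]),"ty",r.as_matrix()[:,1],"f",o["ft_force"])
E
python3 -m crank '[[0,1.52,3.15,0,0,0,1],[0,1.52,3.15,0,0,0,1],[0,1.52,3.15,0,0,0,1],[0,1.52,3.15,0,0,0,1],[0,0,0,0,0,0,1]]'|egrep 'pos|ft|grip'
python3 - <<'E'
from h import *
foot()
s=cams.camera("side")[:,:,::-1];t=cams.camera("top")[:,:,::-1]
cv2.imwrite("pics/s4.png",np.hstack([crop(s,355,110,100,130,4),crop(t,220,130,100,130,4)]))
E
```

```text
position: [0.5416, 0.2202, 0.2253]
ft_force: [-1.5, -0.3, -1.2]
grip_width: 0.0097
grip_force: 30.0
t 20.625 tcp [0.06   0.0005 0.2253] foot [-0.0274  0.0007  0.0465] lean 0.45444648876695015 ty [ 0.8589  0.2638 -0.439 ] f [-1.5021 -0.3045 -1.2161]
```

View pics/s4.png

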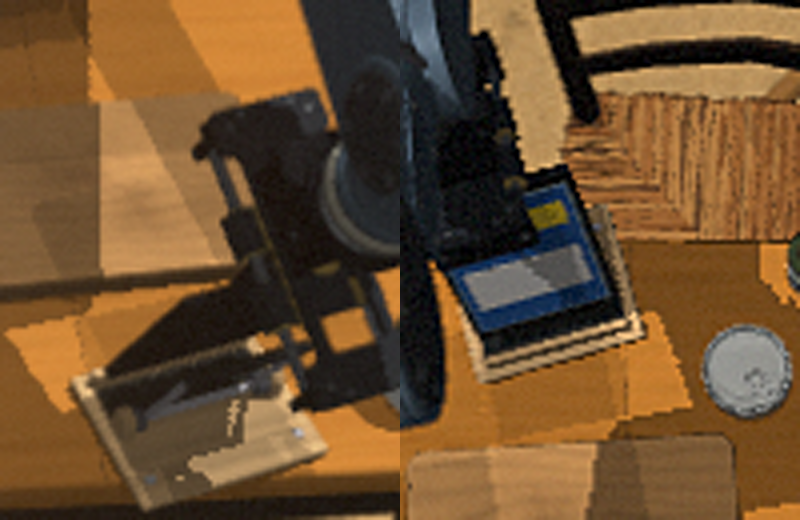

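```bash
python3 - <<'E'
from h import *
for z in(.0465,):
  print(st(plane("top",(240.3,218.5),z)),st(plane("top",(274.8,209.3),z)))
E
python3 -m crank '[[0,0.44,0.9,0,0,0,1],[0,0.44,0.9,0,0,0,1],[0,0.22,0.45,0,0,0,1],[0,0,0,0,0,0,1]]'|egrep 'pos|ft|grip'
python3 -m crank '[[0,0.09,0.18,0,0,0,1],[0,0,0,0,0,0,1]]'|egrep 'pos|ft|grip'
python3 -m crank '[[0,0.09,0.18,0,0,0,1],[0,0,0,0,0,0,1]]'|egrep 'pos|ft|grip'
python3 -c "from h import *;foot()"
```

```text
[-0.0407  0.0608  0.0465] [-0.0437 -0.059   0.0465]
position: [0.5435, 0.2207, 0.2018]
ft_force: [-0.5, -0.7, -2.2]
grip_width: 0.0095
grip_force: 30.0
position: [0.5438, 0.2208, 0.2003]
ft_force: [-0.1, 0.2, -2.3]
grip_width: 0.0101
grip_force: 30.0
position: [0.5437, 0.2207, 0.1982]
ft_force: [1.3, 0.3, -2.3]
grip_width: 0.01
grip_force: 30.0
t 21.725 tcp [0.0621 0.0004 0.1982] foot [-0.0245  0.0005  0.019 ] lean 0.4502303199705275 ty [ 0.8604  0.2652 -0.4352] f [ 1.3146  0.2657 -2.3203]
```

```bash

for k in 1; do
python3 -m crank '[[0,0.09,0.18,0,0,0,1],[0,0,0,0,0,0,1]]'|egrep 'pos|ft'
python3 -m crank '[[0,0.044,0.09,0,0,0,1],[0,0,0,0,0,0,1]]'|egrep 'pos|ft'
python3 -m crank '[[0,0.044,0.09,0,0,0,1],[0,0,0,0,0,0,1]]'|egrep 'pos|ft'
done; python3 -c "from h import *;foot()"
```

```text
position: [0.5437, 0.2207, 0.1961]
ft_force: [-0.0, -0.4, -2.0]
position: [0.5437, 0.2208, 0.1952]
ft_force: [0.6, 0.5, -2.6]
position: [0.5437, 0.2207, 0.1942]
ft_force: [0.1, -0.2, -2.3]
t 22.475 tcp [0.0621 0.0004 0.1942] foot [-0.0244  0.0005  0.015 ] lean 0.45014211887797817 ty [ 0.8605  0.2652 -0.4351] f [ 0.118  -0.2274 -2.3128]
```

```bash

python3 -m crank '[[0,0.044,0.09,0,0,0,1],[0,0,0,0,0,0,1]]'|egrep 'pos|ft'
python3 -m crank '[[0,0.044,0.09,0,0,0,1],[0,0,0,0,0,0,1]]'|egrep 'pos|ft'
```

```text
position: [0.5439, 0.2208, 0.1934]
ft_force: [0.9, -0.3, -1.1]
position: [0.544, 0.2208, 0.1933]
ft_force: [-0.2, 1.1, 5.8]
```

```bash

python3 -m crank '[[0,-0.03,-0.07,0,0,0,1],[0,0,0,0,0,0,1]]'|egrep 'pos|ft'
python3 -m crank '[[0,0.4,0,0.02,0,0,1],[0,0.4,0,0.02,0,0,1],[0,0,0,0,0,0,1]]'|egrep 'pos|ft'
python3 -m crank '[[0,0.2,0,0.01,0,0,1],[0,0,0,0,0,0,1]]'|egrep 'pos|ft'
python3 -m crank '[[0,0.2,0,0.01,0,0,1],[0,0,0,0,0,0,1]]'|egrep 'pos|ft'; python3 -c "from h import *;foot()"
```

```text
position: [0.5439, 0.2208, 0.1933]
ft_force: [0.8, 1.0, 3.8]
position: [0.551, 0.223, 0.1896]
ft_force: [0.9, 0.8, 6.0]
position: [0.5526, 0.2235, 0.1887]
ft_force: [0.8, 0.9, 6.0]
position: [0.5543, 0.224, 0.1878]
ft_force: [1.0, 0.3, 6.4]
t 24.1 tcp [0.0732 0.0004 0.1878] foot [-0.0243  0.0005  0.0143] lean 0.5119045301259488 ty [ 0.8331  0.2568 -0.4898] f [0.9694 0.3125 6.4403]
```

```bash

python3 -m crank '[[0,0.16,-0.07,0.01,0,0,1],[0,0,0,0,0,0,1]]'|egrep 'pos|ft'
python3 -m crank '[[0,0.2,0,0.01,0,0,1],[0,0,0,0,0,0,1]]'|egrep 'pos|ft'
python3 -m crank '[[0,0.2,0,0.01,0,0,1],[0,0,0,0,0,0,1]]'|egrep 'pos|ft'; python3 -c "from h import *;foot()"
```

```text
position: [0.5559, 0.2245, 0.187]
ft_force: [-0.2, 0.1, 3.0]
position: [0.5568, 0.2248, 0.186]
ft_force: [-1.7, 0.3, 3.0]
position: [0.5577, 0.2251, 0.1853]
ft_force: [-5.0, -2.0, 4.0]
t 24.85 tcp [0.0768 0.0004 0.1853] foot [-0.0263  0.0005  0.0151] lean 0.5447937367473092 ty [ 0.8173  0.2519 -0.5182] f [-5.0393 -1.9872  4.0278]
```

```bash

python3 -m crank '[[0,-0.1,0,0,0,0,1],[0,0,0,0,0,0,1]]' 5|egrep 'pos|ft|grip'
python3 -m crank '[[0,0,0,0,0,0,0.8],[0,0,0,0,0,0,0.7],[0,0,0,0,0,0,0.6],[0,0,0,0,0,0,0.55],[0,0,0,0,0,0,0.55]]' 5|egrep 'pos|ft|grip'
python3 - <<'E'
from h import *
foot()
s=cams.camera("side")[:,:,::-1];t=cams.camera("top")[:,:,::-1]
cv2.imwrite("pics/s5.png",np.hstack([crop(s,355,110,100,130,4),crop(t,220,130,100,130,4)]))
E
```

```text
position: [0.5575, 0.225, 0.1855]
ft_force: [-4.3, -2.8, 1.5]
grip_width: 0.0101
grip_force: 5.0
position: [0.5584, 0.2253, 0.1859]
ft_force: [-0.0, 0.2, -0.7]
grip_width: 0.0381
grip_force: 0.0
t 25.725 tcp [0.0775 0.0004 0.1859] foot [-0.0247  0.0005  0.0152] lean 0.5392171488613255 ty [ 0.8201  0.2527 -0.5135] f [-0.0475  0.2104 -0.6528]
```

View pics/s5.png

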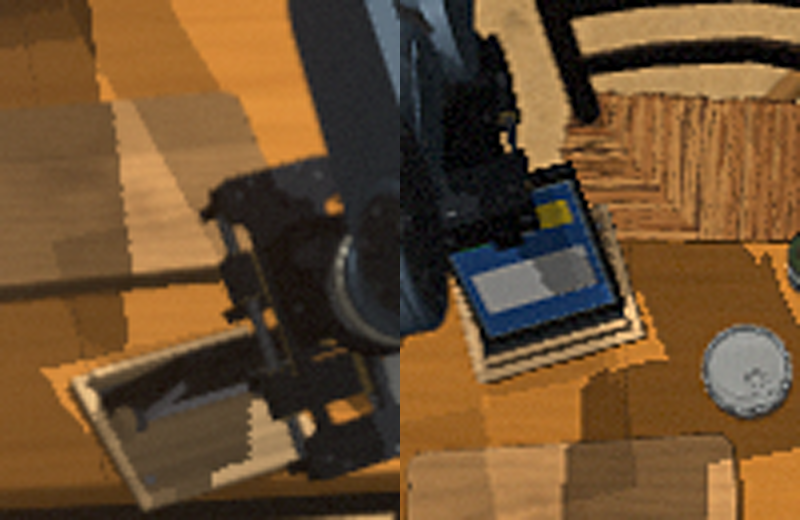

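The tablet stands behind the lip, screen to the front (foot edge at about (485,345) to (620,310) in the right half). The fingers are open around it. Next I retract along the tool axis and then look again.

```bash

python3 -m crank '[[0,0,-1,0,0,0,0.55],[0,0,-3,0,0,0,0.55],[0,0,-4,0,0,0,0.55],[0,0,-4,0,0,0,0.55],[0,0,-4,0,0,0,0.55]]'|egrep 'pos|ft|grip'
python3 -m crank '[[0,-4,-3,0,0,0,0.55],[4,-4,-2,0,0,0,0.55],[5,-4,-2,0,0,0,0.55],[5,-4,-2,0,0,0,0.55],[5,-4,0,0,0,0,0.55]]'|egrep 'pos|ft|grip'
python3 -m crank '[[5,0,0,0,0,0,0.55],[0,0,0,0,0,0,0.55],[0,0,0,0,0,0,0.55]]'|egrep 'time|pos|ft|grip'
python3 - <<'E'
from h import *
s=cams.camera("side")[:,:,::-1];t=cams.camera("top")[:,:,::-1]
cv2.imwrite("pics/s6.png",np.hstack([crop(s,355,110,100,130,4),crop(t,220,130,100,130,4)]))
E
```

```text
position: [0.6375, 0.2497, 0.3251]
ft_force: [-0.2, -0.4, -0.3]
grip_width: 0.0388
grip_force: 0.0
position: [0.4667, 0.3887, 0.5001]
ft_force: [0.3, 1.1, -0.3]
grip_width: 0.039
grip_force: 0.0
time: 27.45
position: [0.4528, 0.4351, 0.4976]
ft_force: [-0.6, -0.9, 0.1]
grip_width: 0.0389
grip_force: 0.0
```

View pics/s6.png

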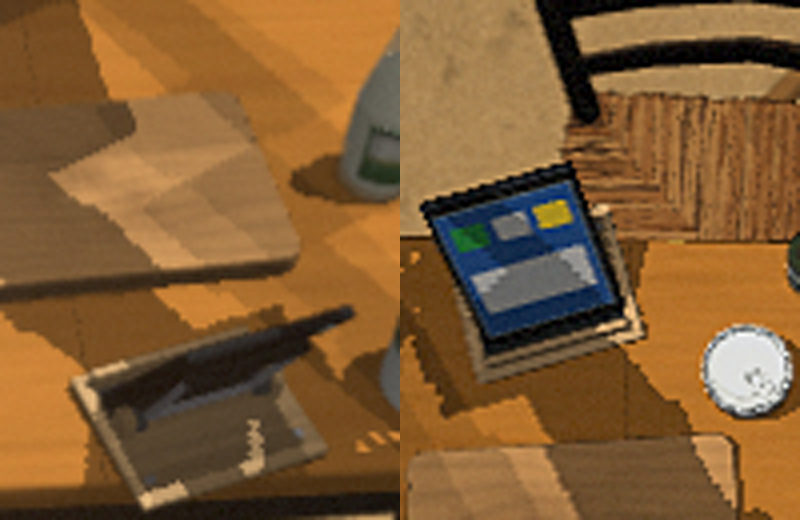

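```bash
python3 - <<'E'
from h import *
f=lambda x,y:(220+(x-400+.5)/4-.5,130+(y+.5)/4-.5)
for p,z in(((488,348),.02),((625,315),.02),((422,204),.163),((573,163),.163)): print(st(plane("top",f(*p),z)))
E
```

```text
[-0.0308  0.0593  0.02  ]
[-0.0368 -0.0615  0.02  ]
[0.066  0.0568 0.163 ]
[ 0.064  -0.0644  0.163 ]
```

The foot is at x ≈ -0.03 and y ≈ 0, square to the stand, with a lean of about 0.55 rad. All of that is within limits.

```bash
python3 -c "
from rig import ticket
print(ticket.hand_in())"
```

```text
the job is handed in; nothing more can be done
None
```

The job is handed in, with no verdict returned: the leg is snapped over and was pressed home at about 11 N, and the tablet leans on it behind the lip, screen to the front and released.

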